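Slide the cover home on the dry-block heater

TASK

Pick up the metal cover by its blue handle and lay it flat on the clear loading end of the heater's steel top, up to the blue guide fence. Then slide it along the fence, down on the steel all the way and without lifting it, until it drops into the shallow well over the tube holes and lies fully home and flat. Creep along slowly and stop as soon as it is in: never ram or press the cover hard against the heater, do not tip it over, let go of it at the end, and leave everything else on the bench where it is.

Things in the scene. Friction and masses are not known exactly. Their poses are not given: they have to be found in the camera images.
- heater: Dry-block heater, fixed: white housing 160 (x) by 470 (y) mm, origin under its centre, y along its length. Flat steel top 70 mm above the origin, open for y -160 to 160, x -79 to 62 mm. White end caps beyond (|y| 160 to 235) and the blue guide fence on the +x side (face at x = 62 mm) rise 10 mm above the steel.
- heater_load (a point): Middle of the loading end: the plain steel at the heater's +y end, 70 mm above the heater's origin at its x = 10, y = 95 mm; axes as the heater's. A cover centred here stands 2 mm off the fence and its sliding way is straight along -y.
- heater_top (a point): Centre of the steel top (heater x = y = 0). On its -y side: the well: a 5 mm deep pocket with dark floor and black tube holes, x -42 to 62 mm (up to the fence), 84 mm long in y, centre somewhere y = -95 to -25 mm: not measured, to be seen or felt. A cover slid in within 3 mm of the fence drops in by its weight; the black rubber buffer on the well's -y wall then stops it.
- cover_handle (a point): Centre of the handle of the loose cover: a blue bar 56 (own x) by 14 (own y) by 34 mm high, upright on the plate's middle. 27 mm above the plate's underside; z up. The cover goes on with its own x along the heater's x, either way round; this point is then 97 mm above the heater's origin while on the steel and 92 mm when home.
- cover: The cover, about 0.22 kg: metal plate 100 (own x) by 80 (own y) by 6 mm thick, origin at the centre of its underside. The handle bar spans 10 to 44 mm above the underside, on two short posts. Starts on a 6 mm thick black rubber mat on the bench. Plate and steel are polished: dragging it takes under 1 N. Keep the slide near 20 mm/s: at 50 the stop at the well's end strikes with over 40 N.
- beaker: Bystander: glass beaker, 68 mm wide, 90 mm high; origin under its base.
- bottle: Bystander: amber bottle, 64 mm wide, 150 mm high; origin under its base.
- jar: Bystander: white jar with red cap, 68 mm wide, 85 mm high; origin under its base.
- tuberack: Bystander: orange rack of small tubes, 70 by 160 mm, 44 mm high; origin under its base.
- timer: Bystander: white bench timer, 60 by 75 by 22 mm, beside the heater; origin under its base.
- petri: Bystander: flat clear dish, 90 mm wide, 12 mm high, in front of the heater; origin under its base.

How it is judged:
By the outcome, as a careful person would: the job done as asked, in the order asked, and still so for the second after the job is handed in, with the robot touching nothing.
It also fails if it takes over 56 s, if anything falls off the work surface, if the arm or the gripper's body presses on something with over 40 N, if the wrist force passes 120 N, or if a joint passes its speed limit or range.

ROBOT

A 6-joint arm with a two-finger parallel gripper is mounted at the origin on the work surface. World frame = base frame: x ahead of the robot, y to its left, z up, the work surface at z = 0. Lengths are in m, angles in degrees, forces in N, time in s.
With the tool pointing down it reaches from about 0.35 to 0.875 m from the base axis. Payload 4.2 kg.
Tool frame: the origin (TCP) lies midway between the tips of the shut fingers; the grasp point (between the pads) lies 19 mm behind it; z points along the fingers, y is the direction in which the jaws open and shut (so a half turn about z gives the same grasp; the last joint's range is limited). The gripper opens to 87 mm and grips with 3 to 60 N. Pads are 19 mm wide; open, the fingers measure 117 mm over their backs; the gripper's body (75 mm by 190 mm) begins 51 mm behind the grasp point.
Start: joints at [-52.047, 22.042, 0.453, 0, -68.411, -14.817], TCP at [0.246, -0.575, 0.223] pointing down, gripper open.
Joint ranges: [-179.83, 179.83], [-69.29, 118.12], [-61.27, 80.66], [-181.25, 117.63], [-171.15, -9.14], [-177.46, 177.46]. Speed limits (degrees/s): [159.86, 159.86, 180, 180, 180, 180].

INTERFACE

Orientations are given as a 3x3 rotation matrix whose columns are the frame's x, y, z axes.
In Python, from station import r gives the robot as it stands.
- The arm moves only by the tool play_rows, never from a script. Its argument "commands" is a list that holds one entry, the list of rows, each a list of 7 numbers: the shift along the world's x, y, z in m, then the turn, a rotation vector about the world's x, y, z in rad, then the closure, from 0 (fully open) to 1 (shut). A call has 1 to 5 rows; each row is the pose to reach, as a shift and turn from the pose commanded when the call began; what a row does not reach only later rows make up. A row lasts 1/10 s, in which the tool goes at most 50 mm and 8.59 degrees, less where a joint would pass 70% of its speed; a pose out of reach is approached as far as the arm can. A call with a gripper value outside its range is refused whole. The fingers move at their own pace and stop on an object; the grip force is fixed at half the most. Time passes only in rows, so rows that repeat a pose let the fingers close. It gives the time, the measured TCP pose, the force and the opening at its end, in the units of the state.
- r.sense(): the state, without advancing time (a new reading comes with each control period).
- r.capture(name): name is "scene" or "top"; returns a dict with "image" (400x640x3 uint8, red, green, blue), "range_z" (400x640 float32, m along the optical axis (not along the pixel's ray), 0 where there is no reading), "intrinsics" (3x3 intrinsics, pixels), "extrinsics" (4x4, takes a point from camera to world coordinates). Camera axes: x right, y up, looking along -z (the intrinsics and any distortion apply to the point x, -y, -z); pixel columns grow to the right and rows downward; lengths in m; the calibration is good to about 2 mm. A picture is of the moment at which its call begins.
- r.finish_job(): hands the job in, once; it reports no verdict.
The state is a dict: "time_s": time; "joints": joint angles; "joint_velocities": joint speeds; "effort": joint torques, N m; "tcp_pos": TCP position; "ee_rot": TCP orientation; "wrist_force": force on the tool from outside, world axes, zero at the start; "moment": the same for the moment, N m; "gripper_width": opening from 0.0 (shut) to 1.0 (fully open).
Only numpy, scipy, OpenCV 4.12 (cv2) and the standard library are available. Lean on these libraries where they do the work, as an engineer would, in place of code of your own. Each camera call takes 0.05 s, during which the arm holds its last target. There are 200 camera calls.

## Working session

There is one attempt and no reset: what is moved stays moved. The work goes in short steps, Python scripts to look and compute and a tool call to move; the robot and the scene stay as the last step left them, time stands still between calls to the robot, and variables do not carry over. Pictures are saved under pics/ and viewed, about 8 in all and at most 12, crops included, and the job is handed in when it is done.

Besides the shell and the picture viewer there is one more tool, called after "Request:" as name([rows], argument=value, ...), one row to a line, values as JSON. play_rows: Moves the arm, as the interface text tells. Its arguments: {"type":"object","properties":{"commands":{"type":"array","items":{"type":"array","items":{"type":"array","items":{"type":"number"}}}}},"required":["commands"]}

```bash
mkdir -p pics
cat > h.py <<'E'
import numpy as np, cv2
from station import r
def cap(n,save=None):
    c=r.capture(n)
    if save: cv2.imwrite('pics/'+save,c['image'][:,:,::-1])
    return c
def world(c):
    z=c['range_z'].astype(float);K=np.array(c['intrinsics']);E=np.array(c['extrinsics'])
    v,u=np.mgrid[0:z.shape[0],0:z.shape[1]]
    P=np.stack([(u-K[0,2])/K[0,0]*z,-(v-K[1,2])/K[1,1]*z,-z,np.ones_like(z)],-1)
    W=(P@E.T)[...,:3]; W[z==0]=np.nan
    return W
E
python3 - <<'E'
from h import *
for n in('scene','top'):
    c=cap(n,n+'1.png');np.savez(n+'1.npz',**c);print(c['intrinsics'],c['extrinsics'])
a=cv2.imread('pics/scene1.png');b=cv2.imread('pics/top1.png')
s=r.sense();print(s['tcp_pos'],s['ee_rot'],s['time_s'],s['wrist_force'])
E
```

```text
[[445.17309978   0.         312.66487658]
 [  0.         445.17309978 205.48691608]
 [  0.           0.           1.        ]] [[ 0.43631026 -0.49161698  0.75362199  1.47821729]
 [ 0.89951899  0.2591029  -0.35175457 -0.46497134]
 [-0.02233713  0.83137142  0.55526806  0.76572994]
 [ 0.          0.          0.          1.        ]]
[[453.57670575   0.         330.32984283]
 [  0.         453.57670575 198.52658694]
 [  0.           0.           1.        ]] [[ 0.00976569  0.98414114 -0.17711815  0.38662224]
 [-0.99987485  0.00740581 -0.01397995 -0.03118948]
 [-0.01244654  0.17723251  0.9840903   1.17802461]
 [ 0.          0.          0.          1.        ]]
[ 0.24539978 -0.57422697  0.22157278] [[-9.19614687e-01 -3.92820717e-01 -8.43247254e-04]
 [-3.92821613e-01  9.19613016e-01  1.75511448e-03]
 [ 8.60158217e-05  1.94527480e-03 -9.99998104e-01]] 0.1 [-0.46564838 -0.63725886 -0.07351282]
```

View pics/top1.png

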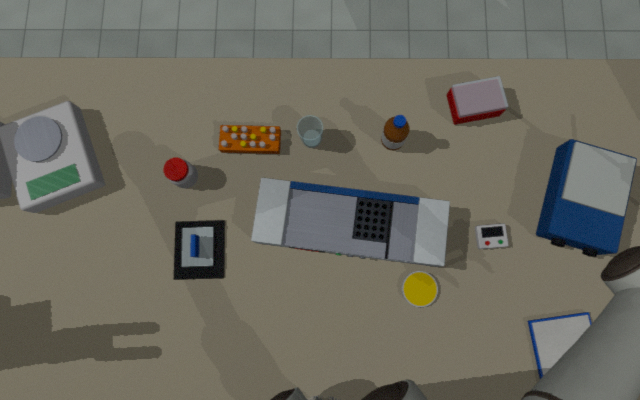

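View pics/scene1.png

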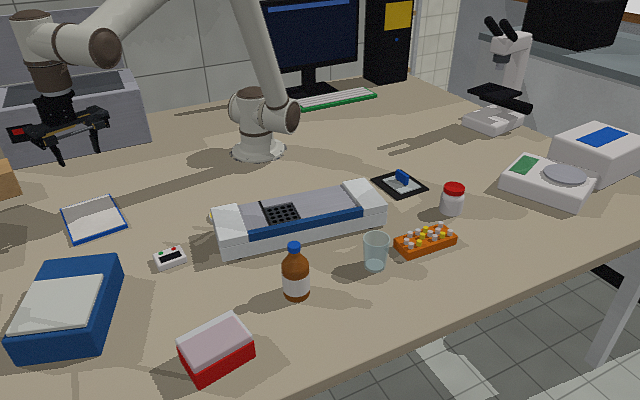

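The top view shows the cover on its mat at about (198,247), handle (195,245). The heater runs from (255,210) to (448,232), with the fence on its upper side and the well at (373,219). The scene view agrees. Next I'll enlarge both.

Run:
```python
from h import *
a=cv2.imread('pics/top1.png')
A=cv2.resize(a[165:280,245:455],None,fx=3.8,fy=3.8,interpolation=cv2.INTER_CUBIC)
cv2.imwrite('pics/ch.png',A)
B=cv2.resize(a[215:285,165:235],None,fx=8,fy=8,interpolation=cv2.INTER_CUBIC)
cv2.imwrite('pics/cc.png',B)
c=dict(np.load('top1.npz'));W=world(c)
# blue masks
hsv=cv2.cvtColor(a,cv2.COLOR_BGR2HSV)
m=cv2.inRange(hsv,(100,120,40),(125,255,255))>0
f=m.copy();f[:]=0;f[175:210,280:430]=m[175:210,280:430]
g=m.copy();g[:]=0;g[225:265,180:215]=m[225:265,180:215]
for n,k in(('fence',f),('handle',g)):
    P=W[k];P=P[~np.isnan(P[:,2])]
    print(n,len(P),P.mean(0),np.percentile(P[:,2],[5,50,95]))
    if n=='handle': P=P[P[:,2]>.04]
    rr=cv2.minAreaRect((P[:,:2]*1000).astype(np.float32));print(rr,np.linalg.eigh(np.cov(P[:,:2].T)))
# steel heights
for u,v in((310,215),(345,222),(373,219),(400,230),(268,210),(435,230),(190,265),(207,240),(150,300)): print(u,v,W[v,u])
```

```text
fence 905 [ 0.59975949 -0.07491105  0.08051656] [0.0767288  0.08065173 0.08432836]
((600.4829711914062, -73.0206298828125), (317.4568786621094, 17.798919677734375), 83.04369354248047) EighResult(eigenvalues=array([2.55341286e-05, 8.27231039e-03]), eigenvectors=array([[-0.99260433,  0.12139461],
       [ 0.12139461,  0.99260433]]))
handle 172 [0.46798305 0.32362046 0.04549936] [0.02884508 0.04894778 0.05322158]
((468.3772888183594, 325.86474609375), (52.53635787963867, 15.024626731872559), 0.35760825872421265) EighResult(eigenvalues=array([1.54938283e-05, 2.41376350e-04]), eigenvectors=array([[ 0.05749827, -0.99834561],
       [-0.99834561, -0.05749827]]))
310 215 [0.5443731  0.03431909 0.06995536]
345 222 [ 0.52754576 -0.05206856  0.07108768]
373 219 [ 0.53623405 -0.12123471  0.06584702]
400 230 [ 0.5089906  -0.18659542  0.07078979]
268 210 [0.55504964 0.13758625 0.07640289]
435 230 [ 0.5083338  -0.26924993  0.08315142]
190 265 [0.42123531 0.34225625 0.01192132]
207 240 [0.48505734 0.30110557 0.01638694]
150 300 [ 3.32340119e-01  4.42815370e-01 -2.51979347e-04]
```

View pics/ch.png

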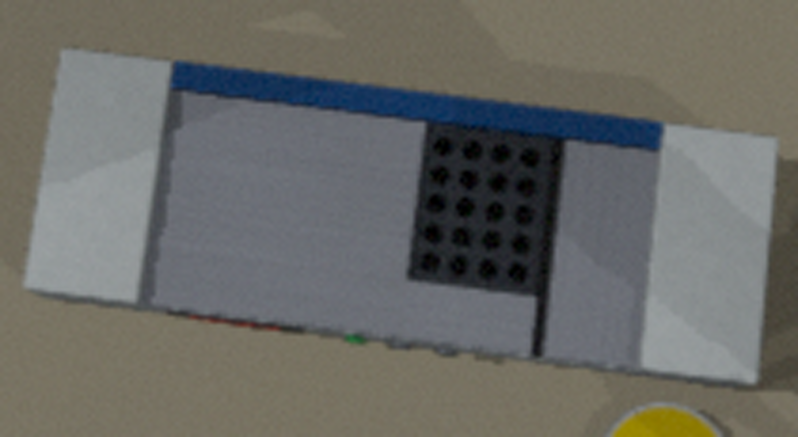

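View pics/cc.png

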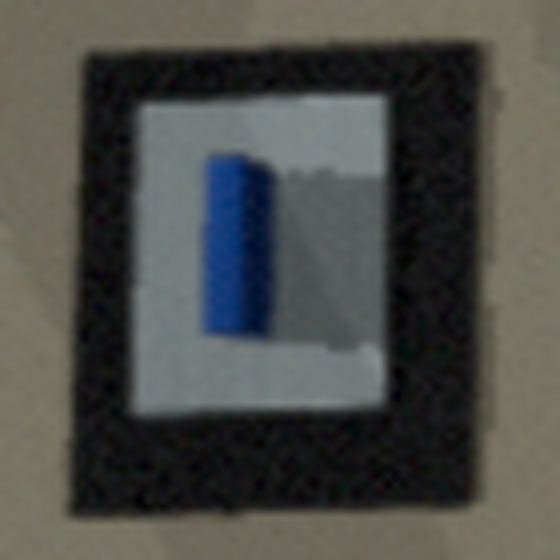

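The crops are clear. Heater outer corners in the crop are (62,50), (778,138), (757,383) and (25,288). The well's +y edge runs (425,125)–(408,278) and its -y edge is near (562,140)–(540,290). Cover plate corners are (137,102), (388,95), (387,408) and (131,413), and the handle top is at x 204–242, y 155–334.

```bash
cat > fit.py <<'E'
from h import *
from scipy.optimize import least_squares
def px2w(c,uv,z):
    K=np.array(c['intrinsics']);E=np.array(c['extrinsics']);uv=np.atleast_2d(uv).astype(float)
    d=np.stack([(uv[:,0]-K[0,2])/K[0,0],-(uv[:,1]-K[1,2])/K[1,1],-np.ones(len(uv))],1)@E[:3,:3].T
    o=E[:3,3]; return o+d*((z-o[2])/d[:,2])[:,None]
def rigid(loc,W,a0):
    loc=np.array(loc,float);W=np.array(W)[:,:2]
    f=lambda p:((loc@np.array([[np.cos(p[2]),np.sin(p[2])],[-np.sin(p[2]),np.cos(p[2])]]))+p[:2]-W).ravel()
    s=least_squares(f,[*W.mean(0),a0]);return s.x,s.fun.reshape(-1,2)*1000
def un(p,k,o): return (np.array(p,float)+.5)/k-.5+np.array(o)
E
python3 - <<'E'
from fit import *
np.set_printoptions(precision=4,suppress=True)
c=dict(np.load('top1.npz'))
o=(245,165)
H=px2w(c,un([(62,50),(778,138),(757,383),(25,288),(172,62),(662,124)],3.8,o),.08)
p,res=rigid([(.08,.235),(.08,-.235),(-.08,-.235),(-.08,.235),(.08,.16),(.08,-.16)],H,-.12)
print('heater',p,np.degrees(p[2]),'res mm',res)
R=np.array([[np.cos(p[2]),-np.sin(p[2])],[np.sin(p[2]),np.cos(p[2])]])
tl=lambda w:(w[:,:2]-p[:2])@R
print('fence face (z.08)',tl(px2w(c,un([(185,93),(420,122),(650,148)],3.8,o),.08)))
print('well +y edge',tl(px2w(c,un([(425,125),(408,278)],3.8,o),.07)),'-y',tl(px2w(c,un([(562,140),(550,220),(540,290),(552,140),(535,290)],3.8,o),.07)))
print('load',p[:2]+R@[.01,.095])
o=(165,215)
C=px2w(c,un([(137,102),(388,95),(387,408),(131,413)],8,o),.012)
q,res=rigid([(.05,.04),(.05,-.04),(-.05,-.04),(-.05,.04)],C,0);print('cover',q,np.degrees(q[2]),res)
C=px2w(c,un([(204,155),(243,155),(242,335),(204,333)],8,o),.05)
q,res=rigid([(.028,.007),(.028,-.007),(-.028,-.007),(-.028,.007)],C,0);print('handle',q,np.degrees(q[2]),res)
E
```

```text
heater [ 0.5295 -0.0653 -0.1185] -6.788084829775089 res mm [[ 1.4321  1.2337]
 [ 0.775  -0.8657]
 [-1.6047 -0.8355]
 [-1.7152  2.2334]
 [ 0.0905 -1.0086]
 [ 1.0224 -0.7573]]
fence face (z.08) [[ 0.0604  0.1496]
 [ 0.0606 -0.0042]
 [ 0.0623 -0.1532]]
well +y edge [[ 0.0609 -0.0079]
 [-0.0398 -0.0088]] -y [[ 0.0622 -0.0975]
 [ 0.0091 -0.0953]
 [-0.0367 -0.0937]
 [ 0.0614 -0.091 ]
 [-0.0371 -0.0905]]
load [0.5507 0.0278]
cover [0.4692 0.3269 0.0435] 2.490651914349319 [[-0.3185 -1.1551]
 [ 0.2003  0.4289]
 [ 0.6233  1.3579]
 [-0.5051 -0.6317]]
handle [0.4693 0.3271 0.057 ] 3.265704032649625 [[-0.1769  0.766 ]
 [ 0.5164 -0.969 ]
 [ 0.4828 -0.9555]
 [-0.8223  1.1585]]
```

Everything agrees: the cover and handle are both at (0.469, 0.327), turned about +2.9°. The heater is at (0.5295, -0.0653), turned about -6.8°, and the loading point is (0.551, 0.028). The well spans heater y of about -8 to -92 mm. Next I'll fly over to the cover.

Request:
play_rows([
  [[0.031, 0.035, 0, 0, 0, -0.07, 0], [0.062, 0.07, 0, 0, 0, -0.14, 0], [0.093, 0.105, 0, 0, 0, -0.21, 0], [0.124, 0.14, 0, 0, 0, -0.28, 0], [0.155, 0.175, 0, 0, 0, -0.353, 0]],
])

```text
time_s: 0.6
tcp_pos: [0.4013, -0.398, 0.2222]
ee_rot: [[-0.999, -0.048, -0.001], [-0.048, 0.999, 0.001], [0.001, 0.001, -1.0]]
wrist_force: [0.7, -0.6, 0.2]
gripper_width: 0.998
```

Request:
play_rows([
  [[0.008, 0.049, 0, 0, 0, 0, 0], [0.016, 0.098, 0, 0, 0, 0, 0], [0.024, 0.147, 0, 0, 0, 0, 0], [0.032, 0.196, 0, 0, 0, 0, 0], [0.04, 0.245, 0, 0, 0, 0, 0]],
])

```text
time_s: 1.1
tcp_pos: [0.4402, -0.1527, 0.2224]
ee_rot: [[-0.999, -0.051, -0.0], [-0.051, 0.999, 0.0], [0.0, 0.0, -1.0]]
wrist_force: [1.0, 0.1, 0.3]
gripper_width: 1.001
```

Request:
play_rows([
  [[0.004, 0.049, 0, 0, 0, 0, 0], [0.008, 0.098, 0, 0, 0, 0, 0], [0.012, 0.147, 0, 0, 0, 0, 0], [0.016, 0.196, 0, 0, 0, 0, 0], [0.02, 0.245, 0, 0, 0, 0, 0]],
])

```text
time_s: 1.6
tcp_pos: [0.46, 0.0923, 0.2225]
ee_rot: [[-0.999, -0.051, -0.0], [-0.051, 0.999, 0.0], [0.0, 0.0, -1.0]]
wrist_force: [1.5, 0.8, 0.3]
gripper_width: 1.002
```

Request:
play_rows([
  [[0.002, 0.047, 0, 0, 0, 0, 0], [0.004, 0.094, 0, 0, 0, 0, 0], [0.006, 0.141, 0, 0, 0, 0, 0], [0.009, 0.188, -0.01, 0, 0, 0, 0], [0.009, 0.237, -0.02, 0, 0, 0, 0]],
])

```text
time_s: 2.1
tcp_pos: [0.4694, 0.3292, 0.2023]
ee_rot: [[-0.999, -0.051, 0.0], [-0.051, 0.999, 0.0], [-0.0, 0.0, -1.0]]
wrist_force: [0.7, 0.5, 0.2]
gripper_width: 0.998
```

Request:
play_rows([
  [[0, 0, -0.03, 0, 0, 0, 0], [0, 0, -0.06, 0, 0, 0, 0], [0, 0, -0.09, 0, 0, 0, 0], [0, 0, -0.1, 0, 0, 0, 0], [0, 0, -0.1, 0, 0, 0, 0]],
])

```text
time_s: 2.6
tcp_pos: [0.4689, 0.3264, 0.101]
ee_rot: [[-0.999, -0.051, -0.003], [-0.051, 0.999, -0.003], [0.003, -0.003, -1.0]]
wrist_force: [-0.5, -0.9, 0.9]
gripper_width: 1.003
```

Request:
play_rows([
  [[0, 0, -0.03, 0, 0, 0, 0], [0, 0, -0.055, 0, 0, 0, 0], [0, 0, -0.07, 0, 0, 0, 0.2], [0, 0, -0.08, 0, 0, 0, 0.3], [0, 0, -0.081, 0, 0, 0, 0.5]],
])

```text
time_s: 3.1
tcp_pos: [0.4699, 0.3274, 0.0217]
ee_rot: [[-0.999, -0.051, 0.0], [-0.051, 0.999, 0.0], [-0.0, 0.0, -1.0]]
wrist_force: [-0.3, -0.5, 1.0]
gripper_width: 0.812
```

Request:
play_rows([
  [[0, 0, 0, 0, 0, 0, 0.7], [0, 0, 0, 0, 0, 0, 0.8], [0, 0, 0, 0, 0, 0, 1], [0, 0, 0, 0, 0, 0, 1], [0, 0, 0, 0, 0, 0, 1]],
])

```text
time_s: 3.6
tcp_pos: [0.4697, 0.3274, 0.0219]
ee_rot: [[-0.999, -0.051, 0.0], [-0.051, 0.999, 0.001], [-0.0, 0.0, -1.0]]
wrist_force: [0.1, 0.2, -1.1]
gripper_width: 0.352
```

Request:
play_rows([
  [[0, 0, 0, 0, 0, 0, 1], [0, 0, 0, 0, 0, 0, 1], [0, 0, 0, 0, 0, 0, 1], [0, 0, 0, 0, 0, 0, 1], [0, 0, 0, 0, 0, 0, 1]],
])

```text
time_s: 4.1
tcp_pos: [0.4696, 0.3272, 0.0216]
ee_rot: [[-0.999, -0.051, -0.0], [-0.051, 0.999, -0.0], [0.0, -0.0, -1.0]]
wrist_force: [-1.6, 0.7, 1.1]
gripper_width: 0.158
```

Gripped at 13.7 mm, as expected. Now lift and carry it over.

Request:
play_rows([
  [[0, 0, 0.015, 0, 0, 0, 1], [0, 0, 0.045, 0, 0, 0, 1], [0, 0, 0.08, 0, 0, 0, 1], [0, 0, 0.115, 0, 0, 0, 1], [0.005, -0.02, 0.128, 0, 0, 0, 1]],
])

```text
time_s: 4.6
tcp_pos: [0.4759, 0.31, 0.153]
ee_rot: [[-0.999, -0.054, 0.005], [-0.054, 0.999, 0.005], [-0.006, 0.005, -1.0]]
wrist_force: [1.0, 0.1, -1.5]
gripper_width: 0.161
```

Request:
play_rows([
  [[0.01, -0.04, 0, 0, 0, -0.03, 1], [0.021, -0.08, 0, 0, 0, -0.07, 1], [0.032, -0.12, 0, 0, 0, -0.11, 1], [0.043, -0.16, 0, 0, 0, -0.15, 1], [0.054, -0.2, 0, 0, 0, -0.169, 1]],
])

```text
time_s: 5.1
tcp_pos: [0.5281, 0.1056, 0.1489]
ee_rot: [[-0.993, 0.119, -0.001], [0.119, 0.993, -0.0], [0.001, -0.0, -1.0]]
wrist_force: [0.5, 1.0, -2.6]
gripper_width: 0.161
```

Request:
play_rows([
  [[0.01, -0.04, 0, 0, 0, 0, 1], [0.017, -0.07, 0, 0, 0, 0, 1], [0.02, -0.079, 0, 0, 0, 0, 1], [0.02, -0.079, -0.01, 0, 0, 0, 1], [0.02, -0.079, -0.02, 0, 0, 0, 1]],
])

```text
time_s: 5.6
tcp_pos: [0.5481, 0.0289, 0.1284]
ee_rot: [[-0.993, 0.118, -0.001], [0.118, 0.993, 0.001], [0.001, 0.0, -1.0]]
wrist_force: [0.2, 0.7, -1.8]
gripper_width: 0.159
```

Run:
```python
from h import *
c=cap('top','top2.png');np.savez('top2.npz',**c)
a=c['image'][165:280,245:455,::-1]
cv2.imwrite('pics/ch2.png',cv2.resize(a,None,fx=3.8,fy=3.8,interpolation=cv2.INTER_CUBIC))
c=cap('scene');np.savez('scene2.npz',**c)
cv2.imwrite('pics/s2.png',cv2.resize(c['image'][150:270,200:400,::-1],None,fx=4,fy=4,interpolation=cv2.INTER_CUBIC))
s=r.sense();print(s['tcp_pos'],s['ee_rot'],s['wrist_force'],s['moment'],s['gripper_width'],s['time_s'])
```

```text
[0.54668324 0.02907663 0.12701868] [[-9.93122980e-01  1.16967494e-01 -5.03504043e-03]
 [ 1.16972987e-01  9.93134767e-01 -8.09636416e-04]
 [ 4.90577256e-03 -1.39303225e-03 -9.99986996e-01]] [-1.16130003 -0.19696056 -3.7436629 ] [-0.03909329  0.02512039 -0.02991962] 0.16141711947596074 5.7
```

View pics/s2.png

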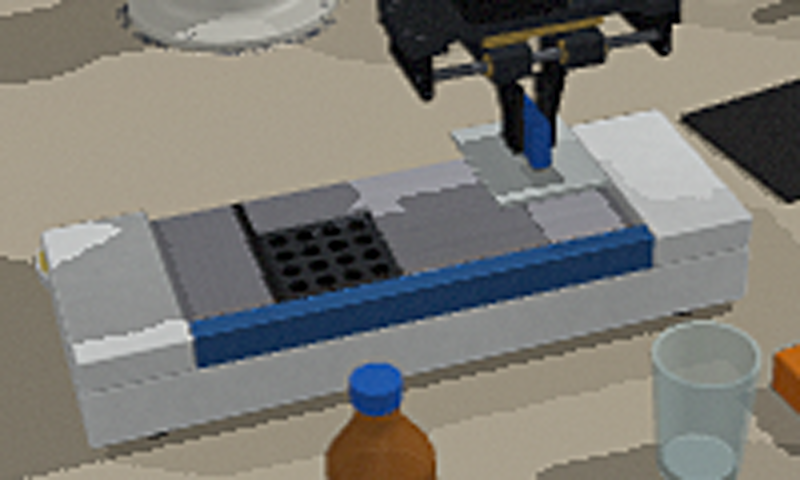

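View pics/ch2.png

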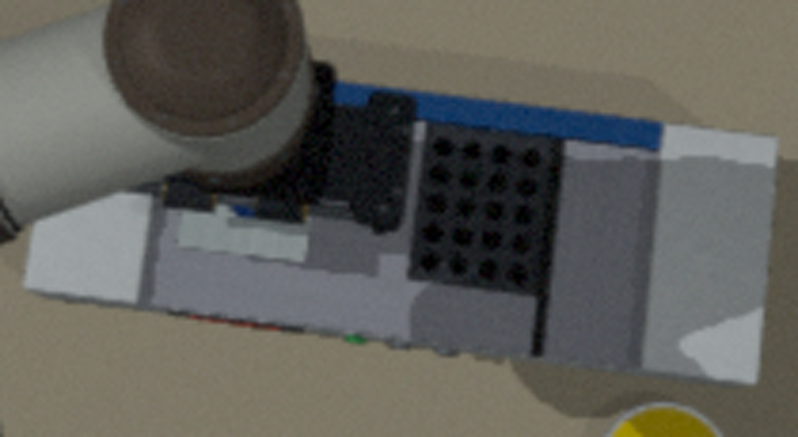

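The scene view shows the cover held level, with its plate near (540,165) between the fence and the robot-side edge. The fence top runs (193,325)–(653,228). The top view confirms it's on the clear loading end. Now I'll lower it gently.

Request:
play_rows([
  [[0, 0, -0.012, 0, 0, 0, 1], [0, 0, -0.024, 0, 0, 0, 1], [0, 0, -0.034, 0, 0, 0, 1], [0, 0, -0.038, 0, 0, 0, 1], [0, 0, -0.04, 0, 0, 0, 1]],
])

```text
time_s: 6.2
tcp_pos: [0.5483, 0.0283, 0.0887]
ee_rot: [[-0.993, 0.118, -0.001], [0.118, 0.993, -0.0], [0.001, -0.001, -1.0]]
wrist_force: [0.2, -0.7, -1.7]
gripper_width: 0.159
```

Request:
play_rows([
  [[0, 0, 0, 0, 0, 0, 1], [0, 0, 0, 0, 0, 0, 1]],
])

```text
time_s: 6.4
tcp_pos: [0.549, 0.0283, 0.09]
ee_rot: [[-0.993, 0.118, 0.001], [0.118, 0.993, 0.0], [-0.001, 0.0, -1.0]]
wrist_force: [0.9, 0.2, -3.4]
gripper_width: 0.158
```

Request:
play_rows([
  [[0, 0, -0.001, 0, 0, 0, 1], [0, 0, -0.001, 0, 0, 0, 1]],
])

```text
time_s: 6.6
tcp_pos: [0.5487, 0.0283, 0.0888]
ee_rot: [[-0.993, 0.118, 0.001], [0.118, 0.993, 0.0], [-0.001, 0.0, -1.0]]
wrist_force: [-0.2, -0.6, -2.4]
gripper_width: 0.158
```

Request:
play_rows([
  [[0, 0, -0.001, 0, 0, 0, 1], [0, 0, -0.001, 0, 0, 0, 1]],
])

```text
time_s: 6.8
tcp_pos: [0.5485, 0.0282, 0.0875]
ee_rot: [[-0.993, 0.118, -0.0], [0.118, 0.993, 0.0], [0.0, 0.0, -1.0]]
wrist_force: [0.0, 0.0, -2.6]
gripper_width: 0.157
```

Request:
play_rows([
  [[0, 0, -0.0007, 0, 0, 0, 1], [0, 0, -0.0007, 0, 0, 0, 1]],
])

```text
time_s: 7.0
tcp_pos: [0.5485, 0.0283, 0.0868]
ee_rot: [[-0.993, 0.118, -0.0], [0.118, 0.993, -0.0], [0.0, -0.0, -1.0]]
wrist_force: [-0.3, -0.5, -2.2]
gripper_width: 0.16
```

Request:
play_rows([
  [[0, 0, -0.0005, 0, 0, 0, 1], [0, 0, -0.0005, 0, 0, 0, 1]],
])

```text
time_s: 7.2
tcp_pos: [0.5485, 0.0283, 0.0863]
ee_rot: [[-0.993, 0.118, -0.0], [0.118, 0.993, -0.0], [0.0, -0.0, -1.0]]
wrist_force: [0.3, 0.1, -2.6]
gripper_width: 0.162
```

Request:
play_rows([
  [[0, 0, -0.0005, 0, 0, 0, 1], [0, 0, -0.0005, 0, 0, 0, 1]],
])

```text
time_s: 7.4
tcp_pos: [0.5485, 0.0283, 0.0858]
ee_rot: [[-0.993, 0.118, -0.0], [0.118, 0.993, -0.0], [0.0, -0.0, -1.0]]
wrist_force: [-0.2, -0.1, -2.5]
gripper_width: 0.163
```

Request:
play_rows([
  [[0, 0, -0.0004, 0, 0, 0, 1], [0, 0, -0.0004, 0, 0, 0, 1]],
])

```text
time_s: 7.6
tcp_pos: [0.5487, 0.0283, 0.0856]
ee_rot: [[-0.993, 0.118, 0.0], [0.118, 0.993, -0.0], [-0.0, 0.0, -1.0]]
wrist_force: [-0.2, 0.5, -2.2]
gripper_width: 0.159
```

Request:
play_rows([
  [[0, 0, -0.0004, 0, 0, 0, 1], [0, 0, -0.0004, 0, 0, 0, 1]],
])

```text
time_s: 7.8
tcp_pos: [0.5489, 0.0283, 0.0855]
ee_rot: [[-0.993, 0.118, 0.001], [0.118, 0.993, -0.0], [-0.001, 0.0, -1.0]]
wrist_force: [-0.5, -0.0, 0.9]
gripper_width: 0.158
```

Request:
play_rows([
  [[0, 0, -0.0004, 0, 0, 0, 1], [0, 0, -0.0004, 0, 0, 0, 1]],
])

```text
time_s: 8.0
tcp_pos: [0.5492, 0.0283, 0.0855]
ee_rot: [[-0.993, 0.118, 0.001], [0.118, 0.993, 0.0], [-0.001, 0.0, -1.0]]
wrist_force: [-0.7, -1.6, 4.8]
gripper_width: 0.154
```

Contact at TCP z = 0.0855. I'll ease off, then feel for the fence along the heater's +x.

Request:
play_rows([
  [[0, 0, 0.0006, 0, 0, 0, 1], [0, 0, 0.0006, 0, 0, 0, 1], [0.001, -0.0001, 0.0006, 0, 0, 0, 1], [0.001, -0.0001, 0.0006, 0, 0, 0, 1]],
])

```text
time_s: 8.4
tcp_pos: [0.5498, 0.0282, 0.0855]
ee_rot: [[-0.993, 0.118, 0.0], [0.118, 0.993, 0.0], [-0.0, 0.0, -1.0]]
wrist_force: [-0.7, -0.8, 4.2]
gripper_width: 0.16
```

Request:
play_rows([
  [[0.0007, -0.0001, 0, 0, 0, 0, 1], [0.0007, -0.0001, 0, 0, 0, 0, 1]],
])

```text
time_s: 8.6
tcp_pos: [0.5505, 0.0281, 0.0855]
ee_rot: [[-0.993, 0.118, 0.0], [0.118, 0.993, -0.0], [-0.0, 0.0, -1.0]]
wrist_force: [-1.5, 0.4, 5.3]
gripper_width: 0.156
```

Request:
play_rows([
  [[0.0007, -0.0001, 0, 0, 0, 0, 1], [0.0007, -0.0001, 0, 0, 0, 0, 1]],
])

```text
time_s: 8.8
tcp_pos: [0.5512, 0.028, 0.0855]
ee_rot: [[-0.993, 0.118, 0.0], [0.118, 0.993, -0.0], [-0.0, 0.0, -1.0]]
wrist_force: [-1.0, 0.2, 5.3]
gripper_width: 0.158
```

Request:
play_rows([
  [[0.0007, -0.0001, 0.0004, 0, 0, 0, 1], [0.0007, -0.0001, 0.0004, 0, 0, 0, 1]],
])

```text
time_s: 9.0
tcp_pos: [0.5517, 0.0279, 0.0855]
ee_rot: [[-0.993, 0.118, -0.0], [0.118, 0.993, 0.0], [0.0, 0.0, -1.0]]
wrist_force: [-0.4, -0.8, 3.3]
gripper_width: 0.159
```

Request:
play_rows([
  [[0.0007, -0.0001, 0, 0, 0, 0, 1], [0.0007, -0.0001, 0, 0, 0, 0, 1]],
])

```text
time_s: 9.2
tcp_pos: [0.5524, 0.0278, 0.0855]
ee_rot: [[-0.993, 0.118, -0.0], [0.118, 0.993, -0.0], [0.0, -0.0, -1.0]]
wrist_force: [-0.9, -0.5, 2.4]
gripper_width: 0.164
```

Request:
play_rows([
  [[0.0006, -0.0001, 0, 0, 0, 0, 1], [0.0006, -0.0001, 0, 0, 0, 0, 1]],
])

```text
time_s: 9.4
tcp_pos: [0.553, 0.0277, 0.0856]
ee_rot: [[-0.993, 0.118, -0.0], [0.118, 0.993, -0.0], [0.0, -0.0, -1.0]]
wrist_force: [-0.9, 0.2, 3.0]
gripper_width: 0.162
```

Request:
play_rows([
  [[0.0006, -0.0001, 0, 0, 0, 0, 1], [0.0006, -0.0001, 0, 0, 0, 0, 1]],
])

```text
time_s: 9.6
tcp_pos: [0.5536, 0.0275, 0.0856]
ee_rot: [[-0.993, 0.118, -0.0], [0.118, 0.993, -0.0], [0.0, -0.0, -1.0]]
wrist_force: [-0.4, -1.1, 1.9]
gripper_width: 0.158
```

Request:
play_rows([
  [[0.0006, -0.0001, 0, 0, 0, 0, 1], [0.0006, -0.0001, 0, 0, 0, 0, 1]],
])

```text
time_s: 9.8
tcp_pos: [0.5541, 0.0275, 0.0855]
ee_rot: [[-0.993, 0.118, -0.0], [0.118, 0.993, -0.0], [0.0, -0.0, -1.0]]
wrist_force: [-1.2, 0.2, 3.3]
gripper_width: 0.16
```

Request:
play_rows([
  [[0.0006, -0.0001, 0, 0, 0, 0, 1], [0.0006, -0.0001, 0, 0, 0, 0, 1]],
])

```text
time_s: 10.0
tcp_pos: [0.5542, 0.0274, 0.0855]
ee_rot: [[-0.993, 0.118, -0.001], [0.118, 0.993, 0.0], [0.001, -0.0, -1.0]]
wrist_force: [-3.1, 1.0, 3.2]
gripper_width: 0.162
```

Fence contact felt at TCP x ≈ 0.554. I'll back off about 0.8 mm and start the slide along heater -y at 20 mm/s. I'll keep it gripped and lightly resting on the steel until it's nearly over the well, then loosen so it can drop by its own weight.

Request:
play_rows([
  [[-0.0012, 0.0001, 0, 0, 0, 0, 1], [-0.0012, 0.0001, 0, 0, 0, 0, 1], [-0.0013, -0.001, 0, 0, 0, 0, 1], [-0.0015, -0.003, 0, 0, 0, 0, 1], [-0.0017, -0.005, 0, 0, 0, 0, 1]],
])

```text
time_s: 10.5
tcp_pos: [0.5532, 0.0223, 0.0856]
ee_rot: [[-0.993, 0.118, 0.0], [0.118, 0.993, 0.0], [-0.0, 0.0, -1.0]]
wrist_force: [0.5, 0.8, 1.0]
gripper_width: 0.158
```

Request:
play_rows([
  [[-0.00024, -0.002, 0, 0, 0, 0, 1], [-0.00048, -0.004, 0, 0, 0, 0, 1], [-0.00071, -0.006, 0, 0, 0, 0, 1], [-0.00095, -0.008, 0, 0, 0, 0, 1], [-0.0012, -0.01, 0, 0, 0, 0, 1]],
])

```text
time_s: 11.0
tcp_pos: [0.5517, 0.0122, 0.0855]
ee_rot: [[-0.993, 0.118, -0.0], [0.118, 0.993, -0.0], [0.0, -0.0, -1.0]]
wrist_force: [0.5, -0.1, 0.0]
gripper_width: 0.157
```

Request:
play_rows([
  [[-0.00024, -0.002, 0, 0, 0, 0, 1], [-0.00048, -0.004, 0, 0, 0, 0, 1], [-0.00071, -0.006, 0, 0, 0, 0, 1], [-0.00095, -0.008, 0, 0, 0, 0, 1], [-0.0012, -0.01, 0, 0, 0, 0, 1]],
])

```text
time_s: 11.5
tcp_pos: [0.5505, 0.0022, 0.0856]
ee_rot: [[-0.993, 0.118, -0.0], [0.118, 0.993, -0.0], [0.0, -0.0, -1.0]]
wrist_force: [0.3, 0.1, -0.7]
gripper_width: 0.158
```

Request:
play_rows([
  [[-0.00024, -0.002, 0, 0, 0, 0, 1], [-0.00048, -0.004, 0, 0, 0, 0, 1], [-0.00071, -0.006, 0, 0, 0, 0, 1], [-0.00095, -0.008, 0, 0, 0, 0, 1], [-0.0012, -0.01, 0, 0, 0, 0, 1]],
])

```text
time_s: 12.0
tcp_pos: [0.5494, -0.0078, 0.0855]
ee_rot: [[-0.993, 0.118, -0.0], [0.118, 0.993, -0.0], [0.0, -0.0, -1.0]]
wrist_force: [0.3, 0.8, -1.1]
gripper_width: 0.158
```

Request:
play_rows([
  [[-0.00024, -0.002, -0.0002, 0, 0, 0, 1], [-0.00048, -0.004, -0.0003, 0, 0, 0, 1], [-0.00071, -0.006, -0.0004, 0, 0, 0, 1], [-0.00095, -0.008, -0.0004, 0, 0, 0, 1], [-0.0012, -0.01, -0.0004, 0, 0, 0, 1]],
])

```text
time_s: 12.5
tcp_pos: [0.5485, -0.0177, 0.0855]
ee_rot: [[-0.993, 0.118, 0.001], [0.118, 0.993, 0.0], [-0.001, 0.0, -1.0]]
wrist_force: [0.3, -0.0, 1.4]
gripper_width: 0.161
```

Request:
play_rows([
  [[-0.00024, -0.002, 0, 0, 0, 0, 1], [-0.00048, -0.004, 0, 0, 0, 0, 1], [-0.00071, -0.006, -0.0001, 0, 0, 0, 1], [-0.00095, -0.008, -0.0001, 0, 0, 0, 1], [-0.0012, -0.01, -0.0001, 0, 0, 0, 1]],
])

```text
time_s: 13.0
tcp_pos: [0.5474, -0.0277, 0.0855]
ee_rot: [[-0.993, 0.118, 0.001], [0.118, 0.993, 0.0], [-0.001, 0.0, -1.0]]
wrist_force: [-1.1, 1.3, 3.7]
gripper_width: 0.156
```

Request:
play_rows([
  [[-0.00024, -0.002, 0, 0, 0, 0, 1], [-0.00048, -0.004, 0, 0, 0, 0, 1], [-0.00071, -0.006, -0.0001, 0, 0, 0, 1], [-0.00095, -0.008, -0.0001, 0, 0, 0, 1], [-0.0012, -0.01, -0.0001, 0, 0, 0, 1]],
])

```text
time_s: 13.5
tcp_pos: [0.5462, -0.0377, 0.0855]
ee_rot: [[-0.993, 0.118, 0.001], [0.118, 0.993, 0.0], [-0.001, 0.0, -1.0]]
wrist_force: [0.4, 1.7, 5.6]
gripper_width: 0.158
```

Request:
play_rows([
  [[-0.00024, -0.002, 0, 0, 0, 0, 1], [-0.00048, -0.004, 0, 0, 0, 0, 1], [-0.00071, -0.006, -0.0001, 0, 0, 0, 1], [-0.00095, -0.008, -0.0001, 0, 0, 0, 1], [-0.0012, -0.01, -0.0001, 0, 0, 0, 1]],
])

```text
time_s: 14.0
tcp_pos: [0.5451, -0.0476, 0.0855]
ee_rot: [[-0.993, 0.118, 0.001], [0.118, 0.993, 0.0], [-0.001, 0.0, -1.0]]
wrist_force: [0.0, 2.1, 5.9]
gripper_width: 0.156
```

Request:
play_rows([
  [[-0.00024, -0.002, 0.0003, 0, 0, 0, 1], [-0.00048, -0.004, 0.0005, 0, 0, 0, 1], [-0.00071, -0.006, 0.0005, 0, 0, 0, 1], [-0.00095, -0.008, 0.0005, 0, 0, 0, 1], [-0.0012, -0.01, 0.0005, 0, 0, 0, 1]],
])

```text
time_s: 14.5
tcp_pos: [0.5436, -0.0578, 0.0856]
ee_rot: [[-0.993, 0.118, 0.0], [0.118, 0.993, -0.0], [-0.0, 0.0, -1.0]]
wrist_force: [-1.1, 0.5, 4.3]
gripper_width: 0.16
```

Request:
play_rows([
  [[-0.00024, -0.002, 0, 0, 0, 0, 1], [-0.00048, -0.004, 0, 0, 0, 0, 1], [-0.00071, -0.006, 0, 0, 0, 0, 1], [-0.00095, -0.008, 0, 0, 0, 0, 1], [-0.0012, -0.01, 0, 0, 0, 0, 1]],
])

```text
time_s: 15.0
tcp_pos: [0.5423, -0.0678, 0.0855]
ee_rot: [[-0.993, 0.118, 0.0], [0.118, 0.993, 0.0], [-0.0, 0.0, -1.0]]
wrist_force: [0.3, 1.5, 5.9]
gripper_width: 0.157
```

Request:
play_rows([
  [[-0.00024, -0.002, 0, 0, 0, 0, 1], [-0.00048, -0.004, 0, 0, 0, 0, 1], [-0.00071, -0.006, 0, 0, 0, 0, 1], [-0.00095, -0.008, 0, 0, 0, 0, 1], [-0.0012, -0.01, 0, 0, 0, 0, 1]],
])

```text
time_s: 15.5
tcp_pos: [0.5411, -0.0778, 0.0855]
ee_rot: [[-0.993, 0.118, 0.0], [0.118, 0.993, 0.0], [-0.0, 0.0, -1.0]]
wrist_force: [0.1, 0.8, 5.3]
gripper_width: 0.158
```

Request:
play_rows([
  [[-0.00024, -0.002, 0.0003, 0, 0, 0, 1], [-0.00048, -0.004, 0.0005, 0, 0, 0, 1], [-0.00071, -0.006, 0.0005, 0, 0, 0, 1], [-0.00095, -0.008, 0.0005, 0, 0, 0, 1], [-0.0012, -0.01, 0.0005, 0, 0, 0, 1]],
])

```text
time_s: 16.0
tcp_pos: [0.5394, -0.0878, 0.0855]
ee_rot: [[-0.993, 0.118, -0.001], [0.118, 0.993, 0.0], [0.001, -0.0, -1.0]]
wrist_force: [0.6, 1.0, 1.3]
gripper_width: 0.155
```

Request:
play_rows([
  [[-0.00024, -0.002, 0.0001, 0, 0, 0, 1], [-0.00048, -0.004, 0.0002, 0, 0, 0, 1], [-0.00071, -0.006, 0.0002, 0, 0, 0, 1], [-0.00095, -0.008, 0.0002, 0, 0, 0, 1], [-0.0012, -0.01, 0.0002, 0, 0, 0, 1]],
])

```text
time_s: 16.5
tcp_pos: [0.5381, -0.0978, 0.0856]
ee_rot: [[-0.993, 0.118, -0.001], [0.118, 0.993, 0.0], [0.001, -0.0, -1.0]]
wrist_force: [0.6, 0.7, -2.2]
gripper_width: 0.158
```

Request:
play_rows([
  [[-0.00024, -0.002, 0, 0, 0, 0, 1], [-0.00048, -0.004, 0, 0, 0, 0, 1], [-0.0006, -0.005, 0, 0, 0, 0, 1], [-0.0006, -0.005, 0, 0, 0, 0, 1]],
])

```text
time_s: 16.9
tcp_pos: [0.538, -0.1028, 0.0861]
ee_rot: [[-0.993, 0.118, -0.0], [0.118, 0.993, 0.0], [0.0, -0.0, -1.0]]
wrist_force: [-0.1, 0.0, -1.7]
gripper_width: 0.157
```

Run:
```python
from h import *
c=cap('scene');np.savez('scene3.npz',**c)
cv2.imwrite('pics/s3.png',cv2.resize(c['image'][150:270,200:400,::-1],None,fx=4,fy=4,interpolation=cv2.INTER_CUBIC))
```

```text
(no output)
```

View pics/s3.png

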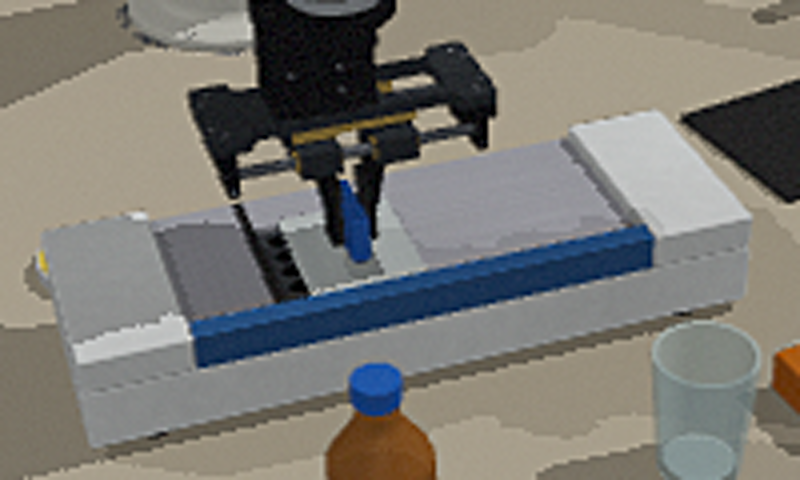

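The cover is over most of the well, with its leading edge near (290,255) and about 13 mm of dark floor left before the buffer at (262,255). The wrist is starting to carry the weight (z +0.5 mm). I'll ease down and loosen the fingers to about 20 mm, so that from here one finger just pushes the handle.

Request:
play_rows([
  [[0, 0, -0.0006, 0, 0, 0, 1], [0, 0, -0.0007, 0, 0, 0, 1], [0, 0, -0.0007, 0, 0, 0, 0.82], [0, 0, -0.0007, 0, 0, 0, 0.77], [0, 0, -0.0007, 0, 0, 0, 0.77]],
])

```text
time_s: 17.45
tcp_pos: [0.5386, -0.1026, 0.0859]
ee_rot: [[-0.993, 0.118, 0.001], [0.118, 0.993, -0.0], [-0.001, 0.0, -1.0]]
wrist_force: [-0.1, 1.0, 0.5]
gripper_width: 0.218
```

Request:
play_rows([
  [[-0.0001, -0.001, 0, 0, 0, 0, 0.77], [-0.0003, -0.0025, 0, 0, 0, 0, 0.77], [-0.0005, -0.004, 0, 0, 0, 0, 0.77], [-0.0007, -0.0055, 0, 0, 0, 0, 0.77], [-0.0008, -0.007, 0, 0, 0, 0, 0.77]],
])

```text
time_s: 17.95
tcp_pos: [0.5373, -0.1098, 0.0855]
ee_rot: [[-0.993, 0.118, 0.0], [0.118, 0.993, 0.0], [-0.0, 0.0, -1.0]]
wrist_force: [0.6, -0.1, -1.0]
gripper_width: 0.233
```

Run:
```python
from h import *
c=cap('scene');np.savez('scene4.npz',**c)
cv2.imwrite('pics/s4.png',cv2.resize(c['image'][175:245,230:340,::-1],None,fx=7,fy=7,interpolation=cv2.INTER_CUBIC))
```

```text
(no output)
```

View pics/s4.png

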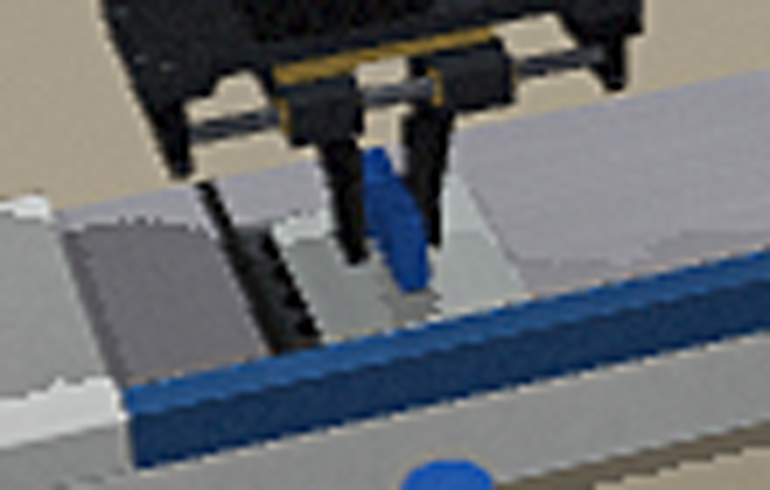

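The handle leans slightly forward inside the loosened fingers, and about 8–10 mm of dark floor is left, from (275,240) to (240,260). I'll keep creeping.

Request:
play_rows([
  [[-0.0002, -0.0015, 0, 0, 0, 0, 0.77], [-0.0004, -0.003, 0, 0, 0, 0, 0.77], [-0.0005, -0.0045, 0, 0, 0, 0, 0.77], [-0.0006, -0.0055, 0, 0, 0, 0, 0.77], [-0.0008, -0.0065, 0, 0, 0, 0, 0.77]],
])

```text
time_s: 18.5
tcp_pos: [0.5365, -0.1162, 0.0854]
ee_rot: [[-0.993, 0.118, 0.0], [0.118, 0.993, 0.0], [-0.0, 0.0, -1.0]]
wrist_force: [-0.2, 0.1, -0.8]
gripper_width: 0.228
```

Request:
play_rows([
  [[-0.0001, -0.001, 0, 0, 0, 0, 0.77], [-0.0002, -0.002, 0, 0, 0, 0, 0.77]],
])

```text
time_s: 18.7
tcp_pos: [0.5363, -0.1182, 0.0855]
ee_rot: [[-0.993, 0.118, -0.0], [0.118, 0.993, 0.0], [0.0, -0.0, -1.0]]
wrist_force: [0.6, 0.3, -0.6]
gripper_width: 0.23
```

Run:
```python
from h import *
s=r.sense();print(s['wrist_force'])
c=cap('scene');np.savez('scene5.npz',**c)
cv2.imwrite('pics/s5.png',cv2.resize(c['image'][175:245,230:340,::-1],None,fx=7,fy=7,interpolation=cv2.INTER_CUBIC))
```

```text
[ 0.56261331  0.31877429 -0.57619638]
```

View pics/s5.png

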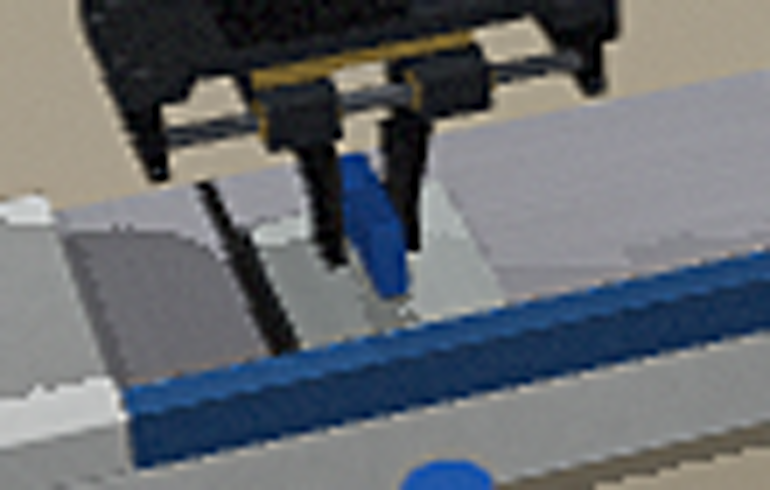

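The plate's leading edge, (250,235)–(298,345), is now almost at the black buffer strip, so I'll go in 1 mm steps.

Request:
play_rows([
  [[-0.0001, -0.001, 0, 0, 0, 0, 0.77], [-0.0002, -0.002, 0, 0, 0, 0, 0.77]],
])

```text
time_s: 18.95
tcp_pos: [0.5361, -0.1202, 0.0855]
ee_rot: [[-0.993, 0.118, 0.0], [0.118, 0.993, -0.0], [-0.0, -0.0, -1.0]]
wrist_force: [-0.6, -0.9, -0.1]
gripper_width: 0.231
```

Request:
play_rows([
  [[-0.0001, -0.001, 0, 0, 0, 0, 0.77], [-0.0001, -0.001, 0, 0, 0, 0, 0.77]],
])

```text
time_s: 19.15
tcp_pos: [0.536, -0.1213, 0.0855]
ee_rot: [[-0.993, 0.118, 0.0], [0.118, 0.993, -0.0], [-0.0, -0.0, -1.0]]
wrist_force: [-0.5, -0.8, -0.1]
gripper_width: 0.228
```

Run:
```python
from h import *
s=r.sense();print(s['wrist_force'])
c=cap('scene');np.savez('scene6.npz',**c)
cv2.imwrite('pics/s6.png',cv2.resize(c['image'][175:245,230:340,::-1],None,fx=7,fy=7,interpolation=cv2.INTER_CUBIC))
```

```text
[-0.51319605 -0.82231869 -0.10175998]
```

View pics/s6.png

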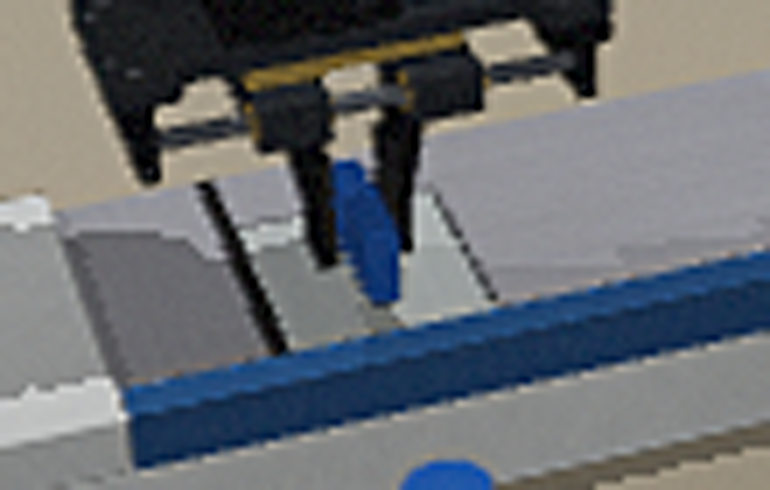

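It has dropped in. A thin dark gap opened behind the rear edge, (435,190)–(492,300), and the leading edge sits at the buffer. Now open, go straight up and look.

Request:
play_rows([
  [[0, 0, 0, 0, 0, 0, 0.6], [0, 0, 0, 0, 0, 0, 0.5], [0, 0, 0, 0, 0, 0, 0.5], [0, 0, 0, 0, 0, 0, 0.5], [0, 0, 0, 0, 0, 0, 0.5]],
])

```text
time_s: 19.7
tcp_pos: [0.536, -0.1211, 0.0855]
ee_rot: [[-0.993, 0.118, 0.0], [0.118, 0.993, 0.0], [-0.0, 0.0, -1.0]]
wrist_force: [0.5, -0.3, 0.3]
gripper_width: 0.488
```

Request:
play_rows([
  [[0, 0, 0.01, 0, 0, 0, 0.5], [0, 0, 0.03, 0, 0, 0, 0.5], [0, 0, 0.06, 0, 0, 0, 0.5], [0, 0, 0.09, 0, 0, 0, 0.5], [0, 0, 0.12, 0, 0, 0, 0.5]],
])

```text
time_s: 20.2
tcp_pos: [0.5359, -0.1212, 0.2075]
ee_rot: [[-0.993, 0.118, 0.001], [0.118, 0.993, -0.0], [-0.001, -0.0, -1.0]]
wrist_force: [0.4, 0.2, -1.2]
gripper_width: 0.501
```

Request:
play_rows([
  [[-0.02, -0.04, 0.01, 0, 0, 0, 0.5], [-0.04, -0.08, 0.02, 0, 0, 0, 0.5], [-0.06, -0.12, 0.02, 0, 0, 0, 0.5], [-0.08, -0.16, 0.02, 0, 0, 0, 0.5], [-0.1, -0.2, 0.02, 0, 0, 0, 0.5]],
])

```text
time_s: 20.7
tcp_pos: [0.4351, -0.3225, 0.2267]
ee_rot: [[-0.993, 0.117, 0.002], [0.117, 0.993, -0.001], [-0.002, -0.001, -1.0]]
wrist_force: [0.8, -0.2, 0.7]
gripper_width: 0.5
```

Run:
```python
from fit import *
np.set_printoptions(precision=4,suppress=True)
c=cap('top','top7.png');W=world(c);W1=world(dict(np.load('top1.npz')))
a=np.ascontiguousarray(c['image'][...,::-1])
p=np.array([.5295,-.0653]);t=np.radians(-6.85);R=np.array([[np.cos(t),-np.sin(t)],[np.sin(t),np.cos(t)]])
L=(W[...,:2]-p)@R; z=W[...,2]; z1=W1[...,2]
def med(x0,x1,y0,y1,zz=z):
    m=(L[...,0]>x0)&(L[...,0]<x1)&(L[...,1]>y0)&(L[...,1]<y1)&~np.isnan(zz)&(zz<.082); return round(float(np.median(zz[m])),4),int(m.sum())
print('steel',med(-.07,.05,.02,.14),'steel -y',med(-.04,.05,-.15,-.11))
for n,b in dict(front=(-.03,.05,-.085,-.065),rear=(-.03,.05,-.035,-.015),fenceside=(.045,.055,-.08,-.02),robotside=(-.033,-.022,-.08,-.02)).items(): print(n,med(*b))
hsv=cv2.cvtColor(a,cv2.COLOR_BGR2HSV);m=(cv2.inRange(hsv,(100,120,40),(125,255,255))>0)&(abs(L[...,0]-.01)<.04)&(abs(L[...,1]+.05)<.03)
print('handle',m.sum(),L[m].mean(0),np.percentile(z[m],[50,95]))
A=cv2.resize(a[165:280,245:455],None,fx=3.8,fy=3.8,interpolation=cv2.INTER_CUBIC)
s=c_=cap('scene');b=cv2.resize(s['image'][175:245,230:355,::-1],(798,447),interpolation=cv2.INTER_CUBIC)
cv2.imwrite('pics/f7.png',cv2.resize(np.vstack([A,b[:,:A.shape[1]] if b.shape[1]>=A.shape[1] else cv2.resize(b,(A.shape[1],447))]),(530,590)))
s=r.sense();print(s['tcp_pos'],s['wrist_force'],s['time_s'])
```

```text
steel (0.071, 2356) steel -y (0.0714, 68)
front (0.0719, 253)
rear (0.0721, 261)
fenceside (0.0725, 95)
robotside (0.0712, 111)
handle 142 [ 0.0104 -0.0501] [0.1095 0.1125]
[ 0.4336 -0.3246  0.2263] [-0.3885  0.3589  0.1389] 20.8
```

View pics/f7.png

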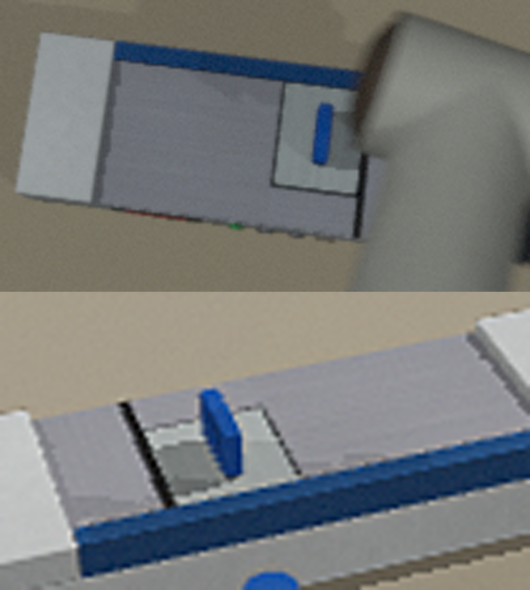

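The plate top is within about 1 mm of the steel on all four sides (expected +1 mm). The handle top is at 109.5 mm, against 109 mm when home. The picture shows the cover inside the pocket with even dark gaps around it, and the arm clear. Let it settle and hand in.

Request:
play_rows([
  [[0, 0, 0, 0, 0, 0, 0.5], [0, 0, 0, 0, 0, 0, 0.5], [0, 0, 0, 0, 0, 0, 0.5]],
])

```text
time_s: 21.1
tcp_pos: [0.4366, -0.3202, 0.2258]
ee_rot: [[-0.993, 0.116, 0.0], [0.116, 0.993, -0.0], [-0.0, -0.0, -1.0]]
wrist_force: [0.2, -0.4, -0.1]
gripper_width: 0.503
```

```bash
python3 -c "
from h import *
print(r.finish_job())"
```

```text
the job is handed in; nothing more can be done
None
```

The cover is in the well, lying flat, and I let go of it. The job was handed in at about 21 s of the 56 s allowed.

**What I did:** I gripped the cover by its blue handle and set it down on the loading end. I felt for the guide fence (about 3 N), backed off roughly 0.8 mm, and slid along it at about 20 mm/s. About 13 mm short of the buffer I loosened the fingers and pushed the cover the rest of the way with one finger. It dropped in by its own weight, and I opened the fingers and moved clear.

**Last checks:**
- **Height:** the plate top measured 71–72.5 mm on all four sides; flat and home would be about 71 mm. The handle top was at 109.5 mm, against an expected 109 mm.
- **Position:** the handle is centred in the well, at heater y of about -50 mm.
- **Forces:** the highest reading I saw was about 6 N, but force is only reported at the end of each move.
- **Bystanders:** I did not re-measure them. The arm's path stayed clear of them.

**One disagreement:** near the end of the gripped slide, the wrist briefly carried the cover's weight and the tool read about 0.5 mm high. I lowered it again before loosening the fingers, but the plate may have been very slightly off the steel for those few millimetres. After loosening, the plate also leaned a few degrees nose-down over the well edge until it dropped.

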